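# Hang the engraving spindle on the spring balancer

## Robot

A 7-joint arm with a two-finger parallel gripper is mounted at the origin on the work surface. World frame = base frame: x ahead of the robot, y to its left, z up, the work surface at z = 0. Lengths are in m, angles in rad, forces in N, time in s.
With the tool pointing down it reaches from about 0.425 to 0.875 m from the base axis. Payload 8.4 kg.
Tool frame: the origin (TCP) lies at the very end of the fingers, on their centre line; the grasp point (between the pads) lies 19 mm behind it; z points along the fingers, y is the line along which they close (so a half turn about z gives the same grasp; the last joint's range is limited). The gripper opens to 87 mm and grips with 3 to 60 N. Pads are 19 mm wide; open, the fingers measure 117 mm over their backs; the gripper's body (75 mm by 190 mm) begins 51 mm behind the grasp point.
Start: joints at [1.048, 0.333, 0.04, 1.465, -0.013, 1.343, -0.059], TCP at [0.267, -0.592, 0.223] pointing down, gripper open.
Joint ranges: [-2.58, 2.58], [-0.38, 2.09], [-1.3, 1.39], [0.25, 2.4], [-1.5, 4.64], [0.08, 2.09], [-2.65, 2.65]. Speed limits (rad/s): [2.22, 2.22, 2.79, 2.79, 3.14, 3.14, 3.14].

## Interface

Orientations are given as a rotation vector (axis times angle).
In Python, from bench import read_state, get_image, job_done gives the robot as it stands. The module is installed in compiled form; this text tells all that it offers.
- The arm moves only by the tool servo_tool, never from a script. Its argument "targets" is a list that holds one entry, the list of rows, each a list of 7 numbers: the gripper's target within -1 to 1 (fully open at 1, half-way at 0, shut at -1), then the shift along the tool's x, y, z in m, then the turn, a rotation vector about the tool's x, y, z in rad. In form: [[[hand, dx, dy, dz, wx, wy, wz], ...]]. A call has exactly 8 rows; each row is the pose to reach, as a shift and turn from the pose commanded when the call began, along the tool's axes at that moment; what a row does not reach only later rows make up. A row lasts 1/10 s, in which the tool goes at most 50 mm and 8.59 degrees, less where a joint would pass 70% of its speed; a pose out of reach is approached as far as the arm can. A call with a gripper value outside its range is refused whole. The fingers move at their own pace and stop on an object; "force" is the grip in N (left out, the last holds). Time passes only in rows, so rows that repeat a pose let the fingers close, or fill a call up. It gives the time, the measured TCP pose, the force, the opening and the grip force at its end, in the units of the state.
- read_state(): the state, without advancing time (a new reading comes with each control period).
- get_image(name): name is "side" or "top"; returns a dict with "image" (400x640x3 uint8, red, green, blue), "depth" (400x640 float32, m along the optical axis (not along the pixel's ray), 0 where there is no reading), "fx", "fy", "cx", "cy" (pixels), "R" (3x3) and "t" (3): a world point X has camera coordinates R X + t. Camera axes: x right, y down, z forward; pixel columns grow to the right and rows downward; lengths in m; the calibration is good to about 2 mm. A picture is of the moment at which its call begins.
- job_done(): hands the job in; it is judged then, once.
The state is a dict: "clock": time; "qpos": joint angles; "joint_velocities": joint speeds; "joint_efforts": joint torques, N m; "tool_pos": TCP position; "ee_rot": TCP orientation; "contact_force": force on the tool from outside, world axes, zero at the start; "moment": the same for the moment, N m; "opening": finger opening in m; "gripper_force": force on a finger pad.
Only numpy, scipy, OpenCV 4.12 (cv2) and the standard library are available. Lean on these libraries where they do the work, as an engineer would, in place of code of your own. Each camera call takes 0.05 s, during which the arm holds its last target. There are 200 camera calls.

## Task

Hang the engraving spindle on the spring balancer: take the red grip, pull the sprung hook down until it rests lightly on top of the spindle beside the orange bail, slide it in under the bail, and let it up gently, never letting it fly, until the fully retracted hook carries the spindle clear of its stand. Then let go. Touch only the balancer: do not handle or press hard on the spindle, and leave the oil bottle, brass blank, chuck and wrench where they are.

Things in the scene. Friction and masses are not known exactly. Their poses are not given: they have to be found in the camera images.
- balancer: Green spring balancer fixed to the bench: 110 mm square foot, 28 mm steel column 310 mm tall, green spring drum (74 mm across) on top to z 340 mm. Origin: column axis at the bench top, z up. It carries the jib with the red grip and the yellow hook. With joint jib at 0 the jib points along the balancer's own -x.
- jib (a joint): Swing of the jib about the column, rad, -0.9 to 0.6; turns with slight friction (0.06 N m) and stays where left. Grip and hook run on a circle of 180 mm radius: in the balancer's frame the grip is at (-180 cos q, -180 sin q) mm, so growing q moves it towards the balancer's -y, the way the hook's point faces.
- pull (a joint): How far the sprung carriage with grip and hook is pulled straight down, m: 0 = fully retracted (up against its stop), at most 0.115. The spring lifts it with about 10 N at the top, 3.5 N more when 90 mm down (40 N/m, carriage weight already taken off); let go, it flies up. It moves at any jib angle.
- grip (a point): Centre of the red upright round grip (18 mm diameter, 44 mm tall) at the jib's outer end, straight over the hook's saddle; 266 mm above the bench when retracted. A black guard disc, 44 mm diameter, lies 21 to 25 mm below this point; under it the jib bar (16 mm wide, 14 mm deep, underside 38 mm below this point) runs to the column.
- hook (a point): Nominal underside of the yellow hook's saddle, 86 mm straight below grip. The hook's shank is screw-adjusted: the true underside is up to 12 mm higher or lower, different each time, not reported: feel for it. 8 mm bar; shank (12 mm sleeve above) 17 mm behind this point (balancer +y at jib 0), point reaching 19 mm ahead; underside to tip of point 18 mm; the bail fits from 11 mm behind to 10 mm ahead.
- spindle: Loose engraving spindle, about 0.45 kg (0.36 to 0.56), in its stand: aluminium cylinder 68 mm diameter with a blue band, flat top 85 mm above its origin, steel nose (36 mm diameter, 24 mm long) below. Origin: centre of the nose's lower end; z up. On the flat top stands the fixed orange bail; the top is free on both sides of it.
- bail (a point): Centre of the crossbar of the orange bail, 109 mm above the spindle's origin. The bail is a 6 mm bar arch in the spindle's x-z plane: legs at x = +-23 mm, flat crossbar from x = -12 to 12 mm, its underside 21 mm above the spindle's flat top. The hook goes through it along the spindle's y.
- stand: Fixed stand: dark 100 mm square plate with a black ring (76 mm diameter, top at 32 mm, bore 41 mm) in which the spindle's nose sits 24 mm deep. Origin: centre of the plate at the bench top. The spindle's origin is 8 mm above it when seated. The stand lies on the hook's circle to within 7 mm.
- oil: Bystander: amber oil bottle, 44 mm diameter, 110 mm tall; origin at the centre of its underside.
- blank: Bystander: brass blank, 40 mm diameter, 50 mm tall; origin at the centre of its underside.
- chuck: Bystander: small three-jaw chuck, 64 mm diameter, 57 mm tall; origin at the centre of its underside.
- wrench: Bystander: steel wrench lying flat, 150 mm long; origin at its middle, on the bench.
Not all that is in view belongs to the job. What is shaped like the stand but brown or turquoise is not meant.

How it is judged:
On the way, in this order (a step that is already met when the one before it is completed fails the run):
1. the hook is pulled down by more than 40 mm (value of joint pull above 0.04 m), for 0.1 s.
2. the hook is brought in at the bail (pulled down more than 55 mm, grip within 13 mm of straight over the bail) with the spindle still seated (value of joint pull above 0.055 m and horizontal distance between grip and bail below 0.013 m and z of spindle in the frame of stand below 0.015 m), for 0.1 s.
At the end, for the whole second after the job is handed in: The hook is up within 8 mm of its stop and the spindle hangs on it: origin more than 45 mm above the stand's, bail within 20 mm sideways of the grip axis, within 0.25 rad of upright, slower than 0.06 m/s (value of joint pull below 0.008 m and z of spindle in the frame of stand above 0.045 m and horizontal distance between grip and bail below 0.02 m and angle between spindle's own z axis and vertical below 0.25 rad and linear speed of spindle below 0.06 m/s); the robot touches nothing.
It fails at once if the balancer (its hook) bears on the spindle with more than 15 N (contact force between balancer and spindle above 15 N).
It fails at once if the hook flies up faster than 0.25 m/s (velocity of joint pull below -0.25 m/s).
It fails at once if the robot touches the spindle with more than 1 N (contact force between any of the fingers, the arm and spindle above 1 N).
It fails at once if the oil bottle, brass blank, chuck or wrench is moved more than 20 mm (distance of any of oil, blank, chuck, wrench from where it was at the start of the episode above 0.02 m).
It also fails if it takes over 54 s, if anything falls off the work surface, if the arm or the gripper's body presses on something with over 40 N, if the wrist force passes 120 N, or if a joint passes its speed limit or range.

## Working session

There is one attempt and no reset: what is moved stays moved. The work goes in short steps, Python scripts to look and compute and a tool call to move; the robot and the scene stay as the last step left them, time stands still between calls to the robot, and variables do not carry over. Pictures are saved under pics/ and viewed, at most 10 in all, crops included, and the job is handed in when it is done.

Besides the shell and the picture viewer there is one more tool, called after "Call:" by a JSON object that holds its "op" and its "data", one argument or row to a line. servo_tool: Moves the arm, as the interface text tells. Its arguments: {"type":"object","properties":{"targets":{"type":"array"},"force":{"type":"number"}},"required":["targets"]}

```bash
mkdir -p pics
cat > h.py <<'E'
import numpy as np,cv2
from bench import read_state,get_image,job_done
def world(im,u,v,d):
    p=np.array([(u-im['cx'])/im['fx']*d,(v-im['cy'])/im['fy']*d,d]);return im['R'].T@(p-im['t'])
def cloud(im):
    v,u=np.mgrid[0:400,0:640];d=im['depth']
    P=np.stack([(u-im['cx'])/im['fx']*d,(v-im['cy'])/im['fy']*d,d],-1)
    return (P-im['t'])@im['R']
E
python3 - <<'E'
from h import *
import pickle
s=get_image('side');t=get_image('top');pickle.dump((s,t),open('a.pkl','wb'))
for n,i in(('side',s),('top',t)): cv2.imwrite(f'pics/{n}0.png',i['image'][:,:,::-1]); print(n,i['fx'],-i['R'].T@i['t'],i['R'][2])
print(read_state())
E
```

```text
side 473.88887205894747 [0.32728582 0.59071881 0.94226793] [ 0.21705373 -0.58839385 -0.77889688]
top 463.28322959133817 [0.36204951 0.01240103 1.06370233] [ 0.21578153 -0.01458521 -0.97633273]
{'clock': 0.1, 'qpos': array([ 1.04775731,  0.3338401 ,  0.0399104 ,  1.46619799, -0.01339628,
        1.34330541, -0.0584689 ]), 'joint_velocities': array([-0.00033847, -0.00256056,  0.00044286, -0.00207077,  0.00070426,
        0.0012748 ,  0.00068231]), 'joint_efforts': array([ 3.95641589e-03, -6.57817554e+01,  1.34002436e+00, -4.04709828e+01,
       -5.97360916e-02,  4.09599964e-02,  9.23964376e-05]), 'tool_pos': array([ 0.26709569, -0.5921111 ,  0.22174141]), 'ee_rot': array([-3.06992700e+00, -6.60464348e-01,  6.64670745e-04]), 'contact_force': array([-0.44216866, -0.50765771,  0.14149033]), 'moment': array([ 0.03684871, -0.03102812, -0.01243111]), 'gripper_force': 0.0, 'opening': 0.08706348446287782}
```

View pics/side0.png

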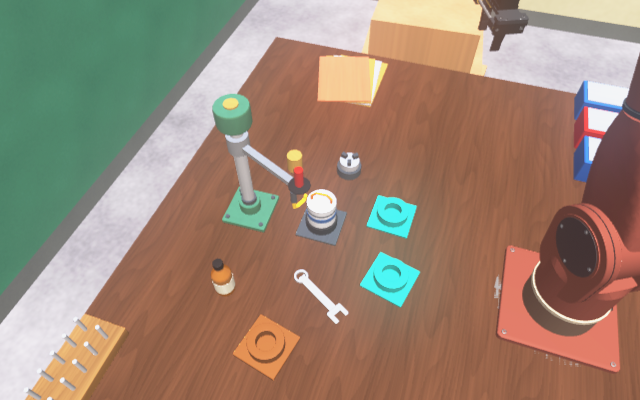

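View pics/top0.png

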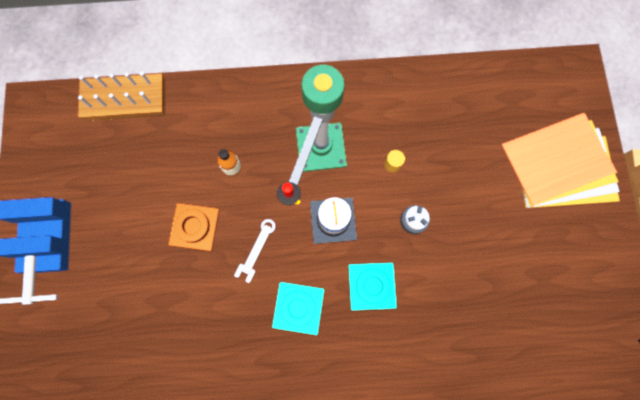

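Side view: red grip at (298,178), hook at (299,200), spindle with orange bail at (321,203). Top view: grip at (287,188), drum at (323,88), spindle at (334,215), with the bail a near-vertical line in the image. Next I'll measure these from both views.

```bash
python3 - <<'E'
from h import *
import pickle
s,t=pickle.load(open('a.pkl','rb'))
boxes={'side':{'red':(285,160,312,195),'bail':(305,185,340,215),'hook':(285,190,310,212),'drum':(205,90,260,140),'stand':(295,185,350,245)},
 'top':{'red':(275,178,300,200),'bail':(312,192,358,240),'hook':(288,195,305,210),'drum':(295,60,350,115),'stand':(305,192,362,246)}}
for n,im in(('side',s),('top',t)):
    hsv=cv2.cvtColor(im['image'],cv2.COLOR_RGB2HSV).astype(int);H,S,V=hsv[...,0],hsv[...,1],hsv[...,2];W=cloud(im)
    M={'red':((H<5)|(H>174))&(S>190)&(V>110),'bail':(H>8)&(H<26)&(S>70)&(V>150),'hook':(H>18)&(H<32)&(S>170)&(V>140),
       'drum':(H>15)&(H<35)&(S>120)&(V>150),'stand':(V<100)&(S<110)}
    for k,(a,b,c,d) in boxes[n].items():
        m=np.zeros(H.shape,bool);m[b:d,a:c]=M[k][b:d,a:c];m&=im['depth']>0
        if not m.any(): print(n,k,'none');continue
        v,u=np.nonzero(m);P=W[m]
        print(n,k,m.sum(),'px',u.mean().round(1),v.mean().round(1),'mean',P.mean(0).round(4),'lo',np.percentile(P,3,0).round(3),'hi',np.percentile(P,97,0).round(3))
        if k=='bail':
            q=P[P[:,2]>.105];print('  bail hi',len(q),q.mean(0).round(4)); 
            if len(q)>5:
                w,ve=np.linalg.eigh(np.cov(q[:,:2].T));print('  axis',ve[:,1],w**.5, 'ends',q[q[:,0].argmin()].round(3),q[q[:,0].argmax()].round(3))
        if k=='stand':
            q=(P[:,2]<.014)&(P[:,2]>.003); r=cv2.minAreaRect(P[q][:,:2].astype(np.float32)*1000);print('  plate',q.sum(),r)
    # spindle white top: points z .088-.097
    a,b,c,d=boxes[n]['bail'];w=W[b-5:d+5,a-5:c+5].reshape(-1,3);w=w[(w[:,2]>.085)&(w[:,2]<.1)]
    (cx,cy),r=cv2.minEnclosingCircle((w[:,:2]*1000).astype(np.float32)); print(' sptop',len(w),np.median(w[:,2]),cx,cy,r)
E
python3 - <<'E'
import sys;sys.path.insert(0,'.')
import cv2
o=[cv2.resize(cv2.imread(f'pics/{n}0.png')[b:b+100,a:a+100],(400,400),interpolation=cv2.INTER_CUBIC) for n,a,b in(('side',260,145),('top',270,150))]
cv2.imwrite('pics/crop.png',cv2.hconcat(o))
E
```

```text
side red none
side bail 105 px 324.2 194.4 mean [ 0.5518 -0.0937  0.047 ] lo [ 0.517 -0.166 -0.004] hi [0.607 0.03  0.181]
  bail hi 34 [ 0.5407 -0.0274  0.1226]
  axis [0.23166965 0.97279452] [0.01593614 0.02523527] ends [ 0.517 -0.034  0.107] [ 0.565 -0.035  0.108]
side hook 25 px 297.6 203.8 mean [0.5578 0.0595 0.1946] lo [0.549 0.039 0.188] hi [0.564 0.07  0.204]
side drum 22 px 231.5 106.8 mean [ 0.7141 -0.0146  0.3429] lo [ 0.706 -0.024  0.34 ] hi [ 0.727 -0.009  0.344]
side stand 221 px 316.5 221.5 mean [0.5366 0.0048 0.0662] lo [ 0.505 -0.032  0.013] hi [0.569 0.07  0.246]
  plate 11 ((531.0542602539062, -6.079229354858398), (42.701969146728516, 7.905551433563232), 21.040334701538086)
 sptop 523 0.09216602776408865 541.2899169921875 -36.769676208496094 34.82534408569336
top red 116 px 287.4 189.4 mean [0.5545 0.0477 0.2808] lo [0.548 0.04  0.245] hi [0.568 0.056 0.291]
top bail 367 px 338.4 198.6 mean [ 0.5921 -0.0574  0.0033] lo [ 0.531 -0.101 -0.004] hi [0.61  0.001 0.107]
  bail hi 12 [ 0.5404 -0.0403  0.1142]
  axis [-0.99827213 -0.05876022] [0.00082583 0.01958838] ends [ 0.517 -0.041  0.109] [ 0.561 -0.038  0.114]
top hook 15 px 297.5 202.0 mean [0.5546 0.0343 0.1703] lo [ 0.538  0.031 -0.002] hi [0.593 0.039 0.245]
top drum 216 px 322.6 82.4 mean [ 0.7201 -0.0254  0.3434] lo [ 0.707 -0.038  0.341] hi [ 0.733 -0.013  0.346]
top stand 77 px 330.4 231.0 mean [ 0.5136 -0.0317  0.0256] lo [ 0.504 -0.067  0.009] hi [ 0.537 -0.004  0.034]
  plate 8 ((516.9517211914062, -18.51994514465332), (49.02423095703125, 9.014768600463867), 48.46818923950195)
 sptop 718 0.09233736462710143 541.3939208984375 -40.77518844604492 33.980140686035156
```

View pics/crop.png

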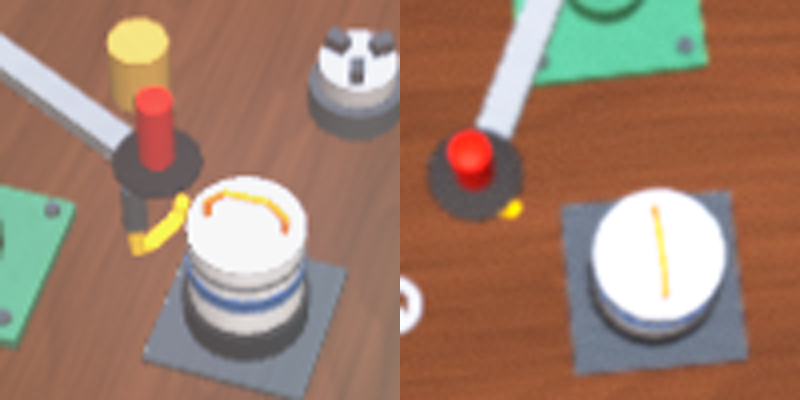

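The crops show the hook point facing the spindle. The bail lies along world x, with the spindle top at z≈0.092. The column-to-grip and column-to-spindle radii are both about 0.180, which matches the text. I'll refine the grip centre and compute the approach.

```bash
cat >> h.py <<'E'
from scipy.spatial.transform import Rotation as Rot
def plan(target,yaw_deg):
    """shift & turn in tool axes from the present pose to a tool-down pose whose y axis has the given world yaw"""
    s=read_state();R=Rot.from_rotvec(s['ee_rot']);a=np.radians(yaw_deg)
    y=np.array([np.cos(a),np.sin(a),0]);z=np.array([0,0,-1.]);G=Rot.from_matrix(np.stack([np.cross(y,z),y,z],1))
    return R.inv().apply(np.array(target)-s['tool_pos']).round(4),(R.inv()*G).as_rotvec().round(4)
E
python3 - <<'E'
from h import *
import pickle
s,t=pickle.load(open('a.pkl','rb'))
for n,im,b in(('side',s,(280,155,316,200)),('top',t,(275,178,300,200))):
    hsv=cv2.cvtColor(im['image'],cv2.COLOR_RGB2HSV).astype(int);H,S,V=hsv[...,0],hsv[...,1],hsv[...,2];W=cloud(im)
    m=np.zeros(H.shape,bool);sl=np.s_[b[1]:b[3],b[0]:b[2]];m[sl]=(((H<6)|(H>172))&(S>130))[sl]
    P=W[m];top=P[P[:,2]>.283];print(n,m.sum(),len(top),top.mean(0).round(4),'med z',np.median(top[:,2]),'range',top.min(0).round(3),top.max(0).round(3), 'zmin',P[:,2].min().round(3))
c=np.array([.720,-.0255]);g=np.array([.5535,.047]);print('r',np.hypot(*(g-c)))
print(plan([.5535,.0475,.33],-113.7)); print(plan([.267,-.592,.33],-65.7))
E
```

```text
side 166 61 [0.5522 0.0612 0.2983] med z 0.2875890905956203 range [0.327 0.043 0.283] [0.564 0.591 0.942] zmin -0.001
top 153 84 [0.5555 0.0473 0.2881] med z 0.28815245010318 range [0.548 0.039 0.283] [0.565 0.055 0.292] zmin -0.004
r 0.18159983480168695
(array([ 0.5241, -0.4654, -0.1076]), array([-1.300e-03,  7.000e-04,  8.375e-01]))
(array([-1.000e-04, -3.000e-04, -1.083e-01]), array([-0.0015,  0.0001, -0.0003]))
```

Call:
{"op": "servo_tool", "data": {
  "targets": [
    [[1,0,0,-0.05,0,0,0],[1,0,0,-0.1,0,0,0],[1,0.035,-0.031,-0.108,0,0,0.1],[1,0.07,-0.062,-0.108,0,0,0.2],[1,0.105,-0.093,-0.108,0,0,0.3],[1,0.14,-0.124,-0.108,0,0,0.4],[1,0.175,-0.155,-0.108,0,0,0.5],[1,0.21,-0.186,-0.108,0,0,0.6]]
  ]
}}

```text
clock: 0.9
tool_pos: [0.3825, -0.3346, 0.3303]
ee_rot: [-3.129, 0.283, 0.0]
contact_force: [0.9, 0.6, 0.7]
opening: 0.087
gripper_force: 0.0
```

```bash
python3 -c "
from h import *
s=read_state();print(s['clock'],s['tool_pos'],s['qpos'].round(2));print(plan([.5555,.0475,.33],-113.7))"
```

```text
0.9 [ 0.38254203 -0.33462242  0.33033836] [ 0.73  0.01 -0.1   1.62  0.    1.51 -1.12]
(array([ 1.016e-01, -4.069e-01,  3.000e-04]), array([0.    , 0.0003, 0.2333]))
```

Call:
{"op": "servo_tool", "data": {
  "targets": [
    [[1,0.012,-0.048,0,0,0,0.05],[1,0.024,-0.096,0,0,0,0.1],[1,0.036,-0.144,0,0,0,0.15],[1,0.048,-0.192,0,0,0,0.2],[1,0.06,-0.24,0,0,0,0.233],[1,0.072,-0.288,0,0,0,0.233],[1,0.084,-0.336,0,0,0,0.233],[1,0.095,-0.38,0,0,0,0.233]]
  ]
}}

```text
clock: 1.7
tool_pos: [0.5427, 0.0232, 0.3305]
ee_rot: [-3.076, 0.638, 0.0]
contact_force: [0.0, -0.5, 0.8]
opening: 0.087
gripper_force: 0.0
```

```bash
python3 -c "
from h import *
s=read_state();print(s['clock'],s['tool_pos'],s['qpos'].round(2));print(plan([.5555,.0475,.249],-113.7))"
```

```text
1.7 [0.54269715 0.02322214 0.33046416] [ 0.33  0.11 -0.49  1.53  0.05  1.52 -2.15]
(array([ 0.0021, -0.0274,  0.0815]), array([-0.0002,  0.0001,  0.0049]))
```

Call:
{"op": "servo_tool", "data": {
  "targets": [
    [[1,0.002,-0.027,0,0,0,0],[1,0.002,-0.027,0.02,0,0,0],[1,0.002,-0.027,0.04,0,0,0],[1,0.002,-0.027,0.055,0,0,0],[1,0.002,-0.027,0.068,0,0,0],[1,0.002,-0.027,0.076,0,0,0],[1,0.002,-0.027,0.081,0,0,0],[1,0.002,-0.027,0.081,0,0,0]]
  ]
}}

```text
clock: 2.5
tool_pos: [0.5548, 0.0447, 0.2493]
ee_rot: [3.076, -0.639, -0.001]
contact_force: [0.0, -0.1, 0.1]
opening: 0.0871
gripper_force: 0.0
```

```bash
python3 -c "
from h import *
s=read_state();print(s['clock'],s['tool_pos'],s['contact_force'])
t=get_image('side');cv2.imwrite('pics/g1.png',cv2.resize(t['image'][100:260,200:420,::-1],None,fx=3,fy=3))"
```

```text
2.5 [0.55482673 0.04470839 0.24930166] [ 0.03897832 -0.11929756  0.12756335]
```

View pics/g1.png

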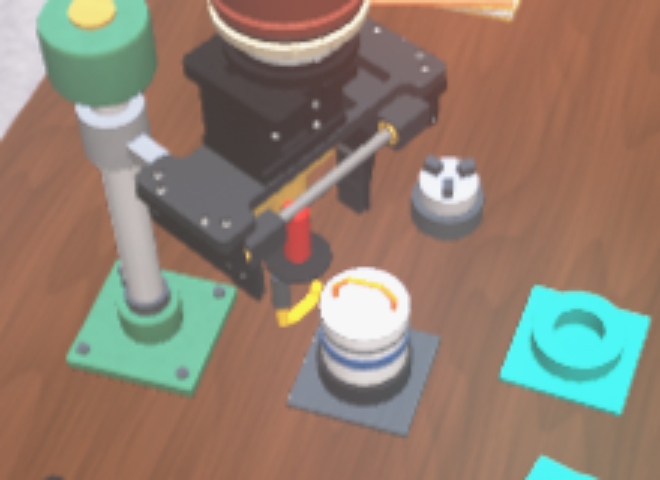

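The fingers straddle the red grip at crop pixel (297,232). Now I'll close them.

Call:
{"op": "servo_tool", "data": {
  "targets": [
    [[-0.4,0,0,0,0,0,0],[-1,0,0,0,0,0,0],[-1,0,0,0,0,0,0],[-1,0,0,0,0,0,0],[-1,0,0,0,0,0,0],[-1,0,0,0,0,0,0],[-1,0,0,0,0,0,0],[-1,0,0,0,0,0,0]]
  ],
  "force": 35
}}

```text
clock: 3.35
tool_pos: [0.5549, 0.0449, 0.2495]
ee_rot: [-3.076, 0.638, 0.0]
contact_force: [0.3, 0.1, 0.2]
opening: 0.0311
gripper_force: 0.0
```

Call:
{"op": "servo_tool", "data": {
  "targets": [
    [[-1,0,0,0,0,0,0],[-1,0,0,0,0,0,0],[-1,0,0,0,0,0,0],[-1,0,0,0,0,0,0],[-1,0,0,0,0,0,0],[-1,0,0,0,0,0,0],[-1,0,0,0.003,0,0,0],[-1,0,0,0.006,0,0,0]]
  ]
}}

```text
clock: 4.15
tool_pos: [0.5551, 0.0454, 0.2449]
ee_rot: [-3.076, 0.638, -0.002]
contact_force: [-3.2, -0.4, 10.3]
opening: 0.0169
gripper_force: 35.0
```

```bash
python3 -c "
from h import *
s=read_state();print(s['tool_pos'],s['contact_force'],s['opening'],s['gripper_force'])"
```

```text
[0.55513126 0.04535027 0.24485848] [-3.24831006 -0.40990412 10.29772899] 0.016907571510916732 35.000572046265006
```

```bash
cat >> h.py <<'E'
C=np.array([.720,-.0255]);BA=184.3
def arc(ang,z,r=.180):
    """tool-frame shift/turn for the grip at world angle ang (deg) about the column; tool y tangent"""
    a=np.radians(ang);p,w=plan([C[0]+r*np.cos(a),C[1]+r*np.sin(a),z],ang+90);return np.r_[p,w]
E
python3 - <<'E'
from h import *
t=read_state()['tool_pos'];a0=np.degrees(np.arctan2(*(t[:2]-C)[::-1]));print(a0%360,np.hypot(*(t[:2]-C)))
for i in range(1,9): print(arc(156.7+(175.4-156.7)*i/8,t[2]-.052*i/8).round(4).tolist())
E
```

```text
156.74499399324498 0.17944765873879237
[-0.0004, 0.0072, 0.0065, -0.0008, -0.0011, -0.0431]
[0.0001, 0.0145, 0.013, -0.0007, -0.0011, -0.0839]
[0.0008, 0.0218, 0.0195, -0.0007, -0.0011, -0.1247]
[0.0019, 0.0291, 0.026, -0.0007, -0.0011, -0.1655]
[0.0032, 0.0363, 0.0325, -0.0007, -0.0011, -0.2063]
[0.0049, 0.0435, 0.039, -0.0006, -0.0011, -0.2471]
[0.0068, 0.0506, 0.0455, -0.0006, -0.0011, -0.2879]
[0.009, 0.0576, 0.052, -0.0006, -0.0012, -0.3287]
```

Call:
{"op": "servo_tool", "data": {
  "targets": [
    [[-1,-0.0004,0.007,0.0065,0,0,-0.043],[-1,0.0001,0.0145,0.013,0,0,-0.084],[-1,0.0008,0.022,0.0195,0,0,-0.125],[-1,0.002,0.029,0.026,0,0,-0.1655],[-1,0.003,0.036,0.0325,0,0,-0.206],[-1,0.005,0.0435,0.039,0,0,-0.247],[-1,0.007,0.0505,0.0455,0,0,-0.288],[-1,0.009,0.0575,0.052,0,0,-0.3285]]
  ]
}}

```text
clock: 4.95
tool_pos: [0.5417, -0.0117, 0.1934]
ee_rot: [3.139, -0.124, 0.006]
contact_force: [-0.1, 0.8, 13.7]
opening: 0.0169
gripper_force: 35.0
```

Run:
```python
from h import *
s=read_state();t=s['tool_pos'];a0=np.degrees(np.arctan2(*(t[:2]-C)[::-1]));print(s['clock'],t,s['contact_force'],a0%360,np.hypot(*(t[:2]-C)))
S=get_image('side');T=get_image('top')
cv2.imwrite('pics/p1.png',cv2.hconcat([cv2.resize(im['image'][b:b+100,a:a+100,::-1],(400,400)) for im,a,b in((S,265,145),(T,280,150))]))
# bail in side view: rays onto plane z=.117
im=S;hsv=cv2.cvtColor(im['image'],cv2.COLOR_RGB2HSV).astype(int);m=(hsv[...,0]>5)&(hsv[...,0]<28)&(hsv[...,1]>110)&(hsv[...,2]>150)
v,u=np.nonzero(m[188:212,305:340]);v+=188;u+=305
for a,b in zip(u,v):print((a,b),world(im,a,b,im['depth'][b,a]).round(3),end=' ')
```

```text
4.95 [ 0.5416738  -0.01174235  0.19336795] [-0.11379147  0.83534538 13.70396524] 175.588438925599 0.17885610603249424
(np.int64(318), np.int64(191)) [0.532 0.009 0.187] (np.int64(319), np.int64(191)) [0.531 0.007 0.185] (np.int64(320), np.int64(191)) [0.529 0.005 0.183] (np.int64(321), np.int64(191)) [ 0.538 -0.026  0.144] (np.int64(318), np.int64(192)) [ 0.543 -0.021  0.144] (np.int64(317), np.int64(193)) [ 0.551 -0.037  0.119] (np.int64(318), np.int64(193)) [ 0.543 -0.022  0.139] (np.int64(319), np.int64(193)) [ 0.541 -0.022  0.139] (np.int64(320), np.int64(193)) [ 0.539 -0.023  0.139] (np.int64(321), np.int64(193)) [ 0.537 -0.025  0.137] (np.int64(321), np.int64(194)) [ 0.537 -0.024  0.135] (np.int64(322), np.int64(194)) [ 0.539 -0.037  0.119] (np.int64(311), np.int64(195)) [0.547 0.01  0.169] (np.int64(323), np.int64(195)) [ 0.537 -0.038  0.116] (np.int64(324), np.int64(195)) [ 0.534 -0.037  0.118] (np.int64(325), np.int64(195)) [ 0.532 -0.036  0.12 ] (np.int64(327), np.int64(195)) [ 0.528 -0.04   0.117] (np.int64(311), np.int64(196)) [0.548 0.01  0.164] (np.int64(327), np.int64(
[... 744 characters left out ...]
64(201)) [0.541 0.01  0.15 ] (np.int64(315), np.int64(201)) [0.54  0.007 0.148] (np.int64(331), np.int64(201)) [ 0.517 -0.036  0.105] (np.int64(313), np.int64(202)) [0.543 0.011 0.147] (np.int64(314), np.int64(202)) [0.542 0.007 0.143] (np.int64(315), np.int64(202)) [0.539 0.01  0.148] (np.int64(316), np.int64(202)) [ 0.54  -0.     0.135] (np.int64(331), np.int64(202)) [ 0.517 -0.034  0.103] (np.int64(313), np.int64(203)) [0.543 0.01  0.143] (np.int64(314), np.int64(203)) [0.541 0.01  0.143] (np.int64(315), np.int64(203)) [0.54  0.008 0.142] (np.int64(316), np.int64(203)) [0.54  0.002 0.134] (np.int64(314), np.int64(204)) [0.541 0.012 0.142] (np.int64(315), np.int64(204)) [0.539 0.01  0.14 ]
```

View pics/p1.png

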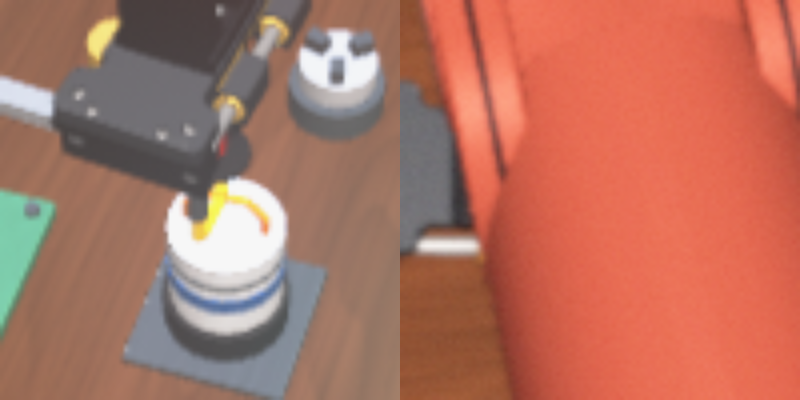

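The hook is beside the bail with its tip about 5 mm short of it, and its underside looks to be about 0.134 up, so it is adjusted high. I'll go down most of the way and then feel for contact.

Call:
{"op": "servo_tool", "data": {
  "targets": [
    [[-1,0,0,0.005,0,0,0],[-1,0,0,0.01,0,0,0],[-1,0,0,0.014,0,0,0],[-1,0,0,0.018,0,0,0],[-1,0,0,0.021,0,0,0],[-1,0,0,0.024,0,0,0],[-1,0,0,0.025,0,0,0],[-1,0,0,0.025,0,0,0]]
  ]
}}

```text
clock: 5.85
tool_pos: [0.5417, -0.0118, 0.1685]
ee_rot: [3.139, -0.128, 0.005]
contact_force: [-1.7, -1.9, 13.7]
opening: 0.0173
gripper_force: 35.0
```

Run:
```python
from h import *
s=read_state();t=s['tool_pos'];a0=np.degrees(np.arctan2(*(t[:2]-C)[::-1]));print(s['clock'],t,s['contact_force'],a0%360,np.hypot(*(t[:2]-C)))
S=get_image('side')
cv2.imwrite('pics/p2.png',cv2.resize(S['image'][170:240,290:360,::-1],(560,560),interpolation=cv2.INTER_CUBIC))
```

```text
5.85 [ 0.54168527 -0.01175091  0.16847476] [-1.7329167  -1.89911867 13.72222247] 175.59088909821077 0.17884401064278643
```

View pics/p2.png

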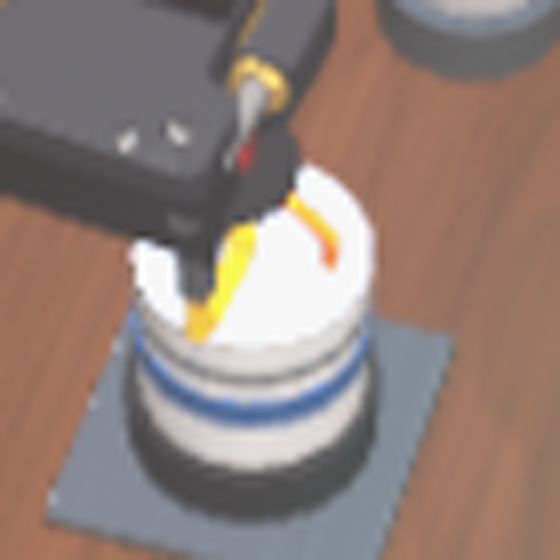

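Call:
{"op": "servo_tool", "data": {
  "targets": [
    [[-1,0,0,0.002,0,0,0],[-1,0,0,0.004,0,0,0],[-1,0,0,0.005,0,0,0],[-1,0,0,0.006,0,0,0],[-1,0,0,0.007,0,0,0],[-1,0,0,0.008,0,0,0],[-1,0,0,0.008,0,0,0],[-1,0,0,0.008,0,0,0]]
  ]
}}

```text
clock: 6.7
tool_pos: [0.5417, -0.0117, 0.1606]
ee_rot: [3.139, -0.127, 0.006]
contact_force: [-0.5, -0.5, 13.0]
opening: 0.0171
gripper_force: 35.0
```

Run:
```python
from h import *
s=read_state();print(s['clock'],s['tool_pos'],s['contact_force'],s['moment'])
im=get_image('side');W=cloud(im);hsv=cv2.cvtColor(im['image'],cv2.COLOR_RGB2HSV).astype(int)
m=(hsv[...,0]>12)&(hsv[...,0]<34)&(hsv[...,1]>110)&(hsv[...,2]>120);m[:195]=0;m[230:]=0;m[:,:306]=0;m[:,324:]=0
for v,u in np.argwhere(m):print((int(u),int(v)),hsv[v,u].tolist(),W[v,u].round(3))
```

```text
6.7 [ 0.54172366 -0.01167891  0.1606002 ] [-0.54623289 -0.503133   12.95616996] [-0.03681624  0.50207912  0.00671703]
(320, 200) [20, 116, 156] [0.529 0.006 0.155]
(321, 200) [26, 169, 234] [0.526 0.008 0.157]
(319, 201) [24, 157, 241] [ 0.542 -0.023  0.11 ]
(320, 201) [25, 173, 244] [ 0.54  -0.025  0.109]
(321, 201) [30, 174, 247] [ 0.537 -0.024  0.11 ]
(318, 202) [24, 111, 236] [ 0.544 -0.024  0.104]
(319, 202) [27, 161, 247] [ 0.541 -0.022  0.108]
(320, 202) [28, 177, 247] [ 0.539 -0.023  0.107]
(321, 202) [25, 150, 246] [ 0.537 -0.024  0.108]
(318, 203) [28, 122, 247] [ 0.544 -0.023  0.102]
(319, 203) [29, 165, 247] [ 0.541 -0.022  0.104]
(320, 203) [28, 176, 247] [ 0.538 -0.021  0.106]
(321, 203) [26, 119, 245] [ 0.537 -0.024  0.103]
(318, 204) [30, 142, 247] [ 0.543 -0.019  0.104]
(319, 204) [30, 171, 247] [ 0.541 -0.021  0.102]
(320, 204) [30, 173, 247] [ 0.539 -0.022  0.102]
(317, 205) [22, 164, 226] [ 0.545 -0.019  0.1  ]
(318, 205) [30, 170, 247] [ 0.542 -0.017  0.103]
(319, 205) [30, 170, 247] [ 0.54  -0.019  0.101]
(320, 205) [30, 173, 247] [ 0.538 -0.019  0.102]
(317, 20
[... 716 characters left out ...]
]
(313, 211) [20, 150, 226] [0.327 0.591 0.942]
(314, 211) [23, 176, 240] [0.542 0.009 0.114]
(315, 211) [23, 177, 242] [0.54  0.008 0.113]
(316, 211) [25, 176, 245] [ 0.542 -0.003  0.099]
(317, 211) [30, 148, 247] [ 0.539 -0.003  0.099]
(313, 212) [20, 147, 226] [0.544 0.011 0.112]
(314, 212) [23, 176, 240] [0.542 0.01  0.111]
(315, 212) [23, 177, 241] [0.54  0.009 0.11 ]
(316, 212) [24, 178, 244] [0.54  0.002 0.101]
(317, 212) [25, 112, 244] [ 0.538 -0.     0.1  ]
(313, 213) [20, 133, 224] [0.544 0.01  0.106]
(314, 213) [23, 175, 240] [0.541 0.011 0.109]
(315, 213) [24, 178, 244] [0.54  0.01  0.108]
(316, 213) [21, 150, 233] [0.538 0.008 0.106]
(314, 214) [20, 128, 226] [0.542 0.01  0.104]
```

The bar's upper side measures 0.102, so its 8 mm underside is about 1 mm above the spindle top. From here I'll take fine steps.

Call:
{"op": "servo_tool", "data": {
  "targets": [
    [[-1,0,0,0.0002,0,0,0],[-1,0,0,0.0004,0,0,0],[-1,0,0,0.0006,0,0,0],[-1,0,0,0.0008,0,0,0],[-1,0,0,0.001,0,0,0],[-1,0,0,0.001,0,0,0],[-1,0,0,0.001,0,0,0],[-1,0,0,0.001,0,0,0]]
  ]
}}

```text
clock: 7.55
tool_pos: [0.5417, -0.0117, 0.1599]
ee_rot: [3.138, -0.127, 0.006]
contact_force: [-3.1, 0.0, 14.7]
opening: 0.0176
gripper_force: 35.0
```

Call:
{"op": "servo_tool", "data": {
  "targets": [
    [[-1,0,0,0.0002,0,0,0],[-1,0,0,0.0004,0,0,0],[-1,0,0,0.0005,0,0,0],[-1,0,0,0.0005,0,0,0],[-1,0,0,0.0005,0,0,0],[-1,0,0,0.0005,0,0,0],[-1,0,0,0.0005,0,0,0],[-1,0,0,0.0005,0,0,0]]
  ]
}}

```text
clock: 8.35
tool_pos: [0.5417, -0.0117, 0.1598]
ee_rot: [3.138, -0.127, 0.006]
contact_force: [-5.4, -0.3, 18.4]
opening: 0.017
gripper_force: 35.0
```

Contact is felt at TCP z≈0.1599, with about 5 N on the spindle. I'll ease up so there is roughly 1 mm of clearance.

Call:
{"op": "servo_tool", "data": {
  "targets": [
    [[-1,0,0,-0.0005,0,0,0],[-1,0,0,-0.001,0,0,0],[-1,0,0,-0.0017,0,0,0],[-1,0,0,-0.0017,0,0,0],[-1,0,0,-0.0017,0,0,0],[-1,0,0,-0.0017,0,0,0],[-1,0,0,-0.0017,0,0,0],[-1,0,0,-0.0017,0,0,0]]
  ]
}}

```text
clock: 9.15
tool_pos: [0.5417, -0.0117, 0.1608]
ee_rot: [3.139, -0.127, 0.006]
contact_force: [-1.0, -0.7, 14.3]
opening: 0.0172
gripper_force: 35.0
```

Run:
```python
from h import *
s=read_state();t=s['tool_pos'];a0=np.degrees(np.arctan2(*(t[:2]-C)[::-1]));print(s['clock'],t,s['contact_force'],a0%360)
for i in range(1,9): print(arc(175.6+(184.3-175.6)*i/8,t[2],.1791).round(4).tolist())
```

```text
9.15 [ 0.54171107 -0.01166955  0.16084277] [-1.01191847 -0.73805304 14.25799623] 175.56426409818042
[-0.0002, 0.0035, 0.0, 0.0004, -0.0036, -0.0232]
[-0.0001, 0.0069, 0.0, 0.0004, -0.0035, -0.0422]
[0.0001, 0.0103, 0.0, 0.0005, -0.0035, -0.0612]
[0.0003, 0.0137, 0.0, 0.0005, -0.0035, -0.0802]
[0.0006, 0.0171, 0.0, 0.0005, -0.0035, -0.0992]
[0.001, 0.0205, 0.0, 0.0006, -0.0035, -0.1181]
[0.0014, 0.0238, 0.0, 0.0006, -0.0035, -0.1371]
[0.0019, 0.0272, 0.0, 0.0006, -0.0035, -0.1561]
```

Call:
{"op": "servo_tool", "data": {
  "targets": [
    [[-1,-0.0001,0.0017,0,0,0,-0.01],[-1,-0.0001,0.0035,0,0,0,-0.02],[-1,-0.0001,0.005,0,0,0,-0.03],[-1,0,0.007,0,0,0,-0.04],[-1,0,0.0085,0,0,0,-0.05],[-1,0.0001,0.01,0,0,0,-0.06],[-1,0.0002,0.012,0,0,0,-0.07],[-1,0.0003,0.0135,0,0,0,-0.08]]
  ]
}}

```text
clock: 9.95
tool_pos: [0.5413, -0.0252, 0.161]
ee_rot: [3.141, -0.001, 0.007]
contact_force: [-0.6, -0.4, 13.4]
opening: 0.0171
gripper_force: 35.0
```

Run:
```python
from h import *
s=read_state();t=s['tool_pos'];a0=np.degrees(np.arctan2(*(t[:2]-C)[::-1]));print(s['clock'],t,s['contact_force'],a0%360)
im=get_image('side');cv2.imwrite('pics/p3.png',cv2.resize(im['image'][170:240,290:360,::-1],(560,560),interpolation=cv2.INTER_CUBIC))
for i in range(1,5): print(arc(a0%360+(184.3-a0%360)*i/4,t[2],.1792).round(4).tolist())
```

```text
9.95 [ 0.54129017 -0.02524571  0.16100854] [-0.62662897 -0.41214532 13.42873459] 179.91847371053436
[-0.0005, 0.0032, -0.0, 0.0007, -0.0043, -0.0181]
[-0.0004, 0.0066, -0.0, 0.0008, -0.0043, -0.0372]
[-0.0002, 0.01, -0.0, 0.0008, -0.0043, -0.0563]
[0.0, 0.0134, -0.0, 0.0008, -0.0043, -0.0754]
```

View pics/p3.png

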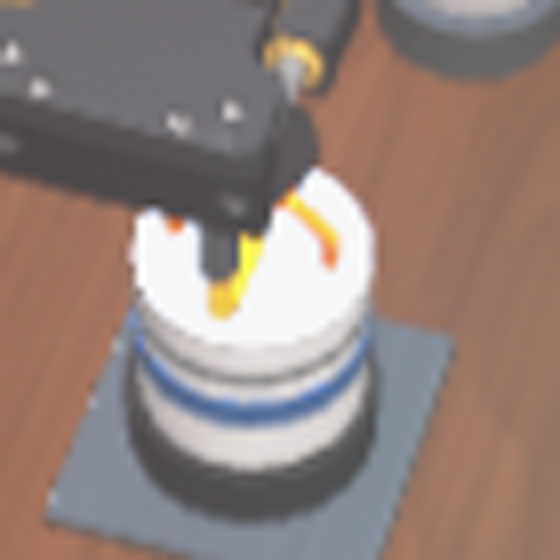

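The hook bar at (245,250) is passing between the bail legs at (172,225) and (330,260). The spindle hasn't moved and there is no side force, so I'll finish the slide.

Call:
{"op": "servo_tool", "data": {
  "targets": [
    [[-1,-0.0002,0.0017,0,0,0,-0.01],[-1,-0.0003,0.0033,0,0,0,-0.02],[-1,-0.0003,0.005,0,0,0,-0.03],[-1,-0.0003,0.0067,0,0,0,-0.04],[-1,-0.0002,0.0085,0,0,0,-0.05],[-1,-0.0002,0.01,0,0,0,-0.06],[-1,0,0.012,0,0,0,-0.068],[-1,0,0.0135,0,0,0,-0.075]]
  ]
}}

```text
clock: 10.8
tool_pos: [0.5419, -0.0387, 0.1613]
ee_rot: [3.139, 0.117, 0.009]
contact_force: [2.5, 0.1, 14.2]
opening: 0.0173
gripper_force: 35.0
```

Call:
{"op": "servo_tool", "data": {
  "targets": [
    [[-1,0,0,0,0,0,0],[-1,0,0,0,0,0,0],[-1,0,0,-0.0015,0,0,0],[-1,0,0,-0.003,0,0,0],[-1,0,0,-0.0045,0,0,0],[-1,0,0,-0.006,0,0,0],[-1,0,0,-0.0075,0,0,0],[-1,0,0,-0.009,0,0,0]]
  ]
}}

```text
clock: 11.6
tool_pos: [0.5419, -0.0388, 0.1704]
ee_rot: [3.138, 0.116, 0.009]
contact_force: [2.0, -0.6, 12.4]
opening: 0.0173
gripper_force: 35.0
```

Call:
{"op": "servo_tool", "data": {
  "targets": [
    [[-1,0,0,-0.0015,0,0,0],[-1,0,0,-0.003,0,0,0],[-1,0,0,-0.0045,0,0,0],[-1,0,0,-0.006,0,0,0],[-1,0,0,-0.0075,0,0,0],[-1,0,0,-0.009,0,0,0],[-1,0,0,-0.0105,0,0,0],[-1,0,0,-0.012,0,0,0]]
  ]
}}

```text
clock: 12.4
tool_pos: [0.5418, -0.0388, 0.1817]
ee_rot: [3.139, 0.116, 0.009]
contact_force: [4.8, -0.8, 7.2]
opening: 0.0171
gripper_force: 35.0
```

Run:
```python
from h import *
s=read_state();t=s['tool_pos'];a0=np.degrees(np.arctan2(*(t[:2]-C)[::-1]));print(s['clock'],t,s['contact_force'],a0%360)
im=get_image('side');cv2.imwrite('pics/p4.png',cv2.resize(im['image'][160:240,280:360,::-1],(560,560),interpolation=cv2.INTER_CUBIC))
```

```text
12.4 [ 0.54182551 -0.03875381  0.18174948] [ 4.83710088 -0.78370596  7.23673311] 184.25420767453926
```

View pics/p4.png

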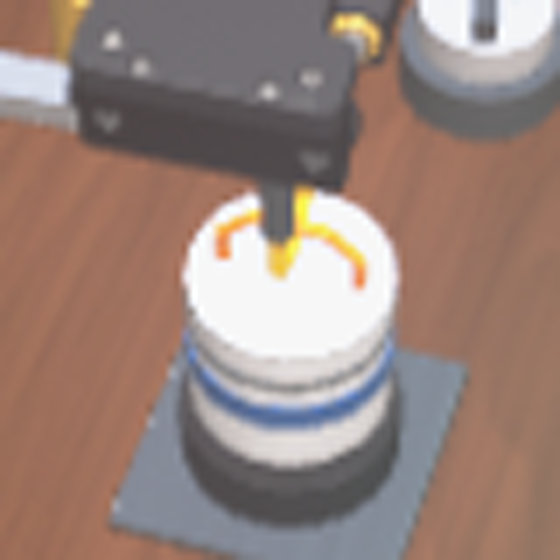

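The upward force fell by about 5.5 N, so the bail is caught and the spindle is lifting. I'll continue gently.

Call:
{"op": "servo_tool", "data": {
  "targets": [
    [[-1,0,0,-0.002,0,0,0],[-1,0,0,-0.004,0,0,0],[-1,0,0,-0.006,0,0,0],[-1,0,0,-0.008,0,0,0],[-1,0,0,-0.01,0,0,0],[-1,0,0,-0.012,0,0,0],[-1,0,0,-0.014,0,0,0],[-1,0,0,-0.016,0,0,0]]
  ]
}}

```text
clock: 13.25
tool_pos: [0.5418, -0.0387, 0.1977]
ee_rot: [3.139, 0.116, 0.009]
contact_force: [4.9, -0.8, 7.0]
opening: 0.0172
gripper_force: 35.0
```

Call:
{"op": "servo_tool", "data": {
  "targets": [
    [[-1,0,0,-0.002,0,0,0],[-1,0,0,-0.004,0,0,0],[-1,0,0,-0.006,0,0,0],[-1,0,0,-0.008,0,0,0],[-1,0,0,-0.01,0,0,0],[-1,0,0,-0.012,0,0,0],[-1,0,0,-0.014,0,0,0],[-1,0,0,-0.016,0,0,0]]
  ]
}}

```text
clock: 14.05
tool_pos: [0.5418, -0.0387, 0.2137]
ee_rot: [3.139, 0.116, 0.009]
contact_force: [5.2, 0.1, 6.7]
opening: 0.0173
gripper_force: 35.0
```

Call:
{"op": "servo_tool", "data": {
  "targets": [
    [[-1,0,0,-0.002,0,0,0],[-1,0,0,-0.004,0,0,0],[-1,0,0,-0.006,0,0,0],[-1,0,0,-0.008,0,0,0],[-1,0,0,-0.01,0,0,0],[-1,0,0,-0.012,0,0,0],[-1,0,0,-0.014,0,0,0],[-1,0,0,-0.016,0,0,0]]
  ]
}}

```text
clock: 14.85
tool_pos: [0.5418, -0.0387, 0.2296]
ee_rot: [3.139, 0.116, 0.009]
contact_force: [6.2, -0.0, 5.3]
opening: 0.0167
gripper_force: 35.0
```

Call:
{"op": "servo_tool", "data": {
  "targets": [
    [[-1,0,0,-0.002,0,0,0],[-1,0,0,-0.004,0,0,0],[-1,0,0,-0.006,0,0,0],[-1,0,0,-0.008,0,0,0],[-1,0,0,-0.01,0,0,0],[-1,0,0,-0.012,0,0,0],[-1,0,0,-0.014,0,0,0],[-1,0,0,-0.016,0,0,0]]
  ]
}}

```text
clock: 15.65
tool_pos: [0.5418, -0.0387, 0.2455]
ee_rot: [3.139, 0.116, 0.009]
contact_force: [7.0, 0.3, 5.5]
opening: 0.017
gripper_force: 35.0
```

Call:
{"op": "servo_tool", "data": {
  "targets": [
    [[-1,0.0002,0,-0.0005,0,0,0],[-1,0.0004,0,-0.001,0,0,0],[-1,0.0006,0,-0.0015,0,0,0],[-1,0.0008,0,-0.002,0,0,0],[-1,0.0008,0,-0.0025,0,0,0],[-1,0.0008,0,-0.003,0,0,0],[-1,0.0008,0,-0.0035,0,0,0],[-1,0.0008,0,-0.004,0,0,0]]
  ]
}}

```text
clock: 16.45
tool_pos: [0.5418, -0.0387, 0.2491]
ee_rot: [3.139, 0.116, 0.006]
contact_force: [3.6, 0.4, 5.3]
opening: 0.0167
gripper_force: 35.0
```

Call:
{"op": "servo_tool", "data": {
  "targets": [
    [[-1,0.0003,0,-0.0003,0,0,0],[-1,0.0005,0,-0.0006,0,0,0],[-1,0.0005,0,-0.0009,0,0,0],[-1,0.0005,0,-0.0012,0,0,0],[-1,0.0005,0,-0.0015,0,0,0],[-1,0.0005,0,-0.0015,0,0,0],[-1,0.0005,0,-0.0015,0,0,0],[-1,0.0005,0,-0.0015,0,0,0]]
  ]
}}

```text
clock: 17.25
tool_pos: [0.5417, -0.0385, 0.2495]
ee_rot: [3.139, 0.116, 0.003]
contact_force: [5.3, -0.6, 1.2]
opening: 0.0172
gripper_force: 35.0
```

The stop is reached. Releasing now.

Call:
{"op": "servo_tool", "data": {
  "targets": [
    [[-0.58,0,0,0,0,0,0],[-0.55,0,0,0,0,0,0],[-0.5,0,0,0,0,0,0],[-0.4,0,0,0,0,0,0],[-0.2,0,0,0,0,0,0],[0,0,0,0,0,0,0],[0,0,0,0,0,0,0],[0,0,0,0,0,0,0]]
  ]
}}

```text
clock: 18.05
tool_pos: [0.5408, -0.0384, 0.2492]
ee_rot: [-3.139, -0.116, 0.0]
contact_force: [0.5, -0.7, -0.7]
opening: 0.0423
gripper_force: 0.0
```

Run:
```python
from h import *
s=read_state();print(s['clock'],s['tool_pos'],s['contact_force'],s['opening'])
im=get_image('side');cv2.imwrite('pics/p5.png',cv2.resize(im['image'][130:250,270:390,::-1],(560,560),interpolation=cv2.INTER_CUBIC))
```

```text
18.05 [ 0.54079682 -0.03838035  0.2492491 ] [ 0.46121838 -0.67919012 -0.66083588] 0.04228254731957484
```

View pics/p5.png

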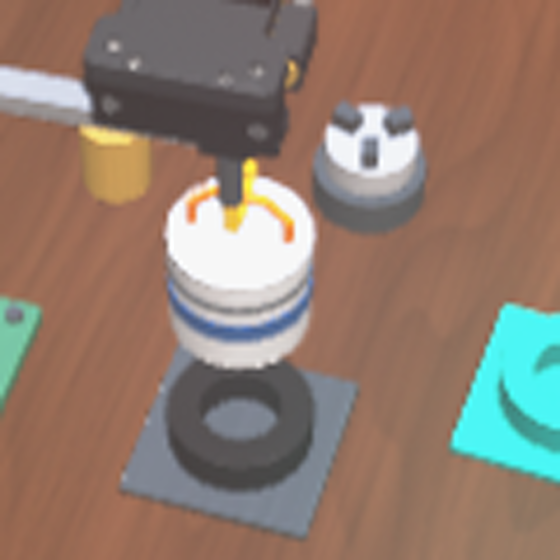

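The spindle hangs upright at (240,270), clear of the empty ring at (240,420). The fingers are free, so I'll retreat upward and let things settle.

Call:
{"op": "servo_tool", "data": {
  "targets": [
    [[0,0,0,-0.01,0,0,0],[0,0,0,-0.03,0,0,0],[0,0,0,-0.05,0,0,0],[0,0,0,-0.07,0,0,0],[0,0,0,-0.09,0,0,0],[0,0,0,-0.1,0,0,0],[0,0,0,-0.1,0,0,0],[0,0,0,-0.1,0,0,0]]
  ]
}}

```text
clock: 18.9
tool_pos: [0.5407, -0.0384, 0.3487]
ee_rot: [-3.139, -0.117, 0.001]
contact_force: [0.7, 0.0, -0.3]
opening: 0.0436
gripper_force: 0.0
```

Call:
{"op": "servo_tool", "data": {
  "targets": [
    [[0,0,0,0,0,0,0],[0,0,0,0,0,0,0],[0,0,0,0,0,0,0],[0,0,0,0,0,0,0],[0,0,0,0,0,0,0],[0,0,0,0,0,0,0],[0,0,0,0,0,0,0],[0,0,0,0,0,0,0]]
  ]
}}

```text
clock: 19.7
tool_pos: [0.5408, -0.0383, 0.3493]
ee_rot: [-3.139, -0.117, -0.0]
contact_force: [-0.5, -0.8, -0.1]
opening: 0.0436
gripper_force: 0.0
```

Run:
```python
from h import *
o=[]
for i in range(3):
    im=get_image('side');W=cloud(im)[150:240,290:350].reshape(-1,3);c=W[(W[:,2]>.14)&(W[:,2]<.175)&(abs(W[:,1]+.04)<.06)];print(c.mean(0).round(4),c.max(0).round(3))
    hsv=cv2.cvtColor(im['image'],cv2.COLOR_RGB2HSV);m=((hsv[...,0]<6)|(hsv[...,0]>172))&(hsv[...,1]>130);P=cloud(im)[140:200,280:340][m[140:200,280:340]];P=P[(P[:,2]>.2)&(P[:,2]<.3)];print('grip top',len(P),np.percentile(P,97,0).round(3) if len(P) else 0)
cv2.imwrite('pics/p6.png',cv2.resize(im['image'][90:250,230:390,::-1],(560,560)))
```

```text
[ 0.5376 -0.0245  0.1632] [ 0.575 -0.001  0.175]
grip top 143 [ 0.548 -0.027  0.289]
[ 0.5375 -0.0246  0.1631] [ 0.576 -0.001  0.174]
grip top 143 [ 0.547 -0.027  0.29 ]
[ 0.5376 -0.0245  0.1632] [ 0.575 -0.     0.175]
grip top 144 [ 0.547 -0.028  0.289]
```

View pics/p6.png

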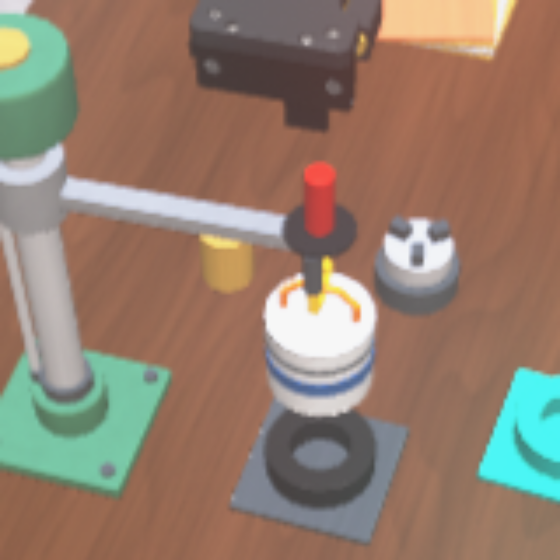

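The grip is free and fully up at z≈0.289. The spindle hangs still and upright on the hook at (320,340), with the gripper well clear. Handing in.

```bash
python3 -c "
from h import *
print(job_done())"
```

```text
the job is handed in; nothing more can be done
None
```

The spindle is hanging still and upright on the fully retracted hook, clear of its stand, with the gripper released and well away; I handed the job in at about 20 s of the 54 s allowed, and no verdict came back.

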